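# Sweep the loose jar caps into the sorting tray

### The arm

A 6-joint arm with a two-finger parallel gripper is mounted at the origin on the work surface. World frame = base frame: x ahead of the robot, y to its left, z up, the work surface at z = 0. Lengths are in m, angles in rad, forces in N, time in s.
With the tool pointing down it reaches from about 0.25 to 0.775 m from the base axis. Payload 4 kg.
Tool frame: the origin (TCP) lies at the centre of the arm's flange, where the gripper is bolted on; the fingertips stand 199 mm ahead of it and the grasp point (between the pads) lies 180 mm ahead of it (robot.tcp_to_tips is the distance from the TCP to the fingertips, in m); z points along the fingers, y is the line along which they close (so a half turn about z gives the same grasp; the last joint's range is limited). The gripper opens to 94 mm and grips with 3 to 60 N. Pads are 16 mm wide; open, the fingers measure 119 mm over their backs; the gripper's body (75 mm by 177 mm) begins 78 mm behind the grasp point.
Start: joints at [-1.278, 0.087, 1.371, -0, 1.684, -0.103], TCP at [0.212, -0.507, 0.405] pointing down, gripper open.
Joint ranges: [-3.1, 3.1], [-0.76, 2.03], [0.27, 2.55], [-1.08, 4.22], [0.17, 2.65], [-2.57, 2.57]. Speed limits (rad/s): [2.79, 2.79, 3.14, 3.14, 3.14, 3.14].

### API

Orientations are given as [roll, pitch, yaw] about the fixed x, y, z axes, in that order (R = Rz(yaw) Ry(pitch) Rx(roll)).
In Python, from bench import telemetry, snapshot, ticket, robot gives the robot as it stands.
- The arm moves only by the tool apply_moves, never from a script. Its argument "moves" is a list that holds one entry, the list of rows, each a list of 5 numbers: the shift along the tool's x, y, z in units of 50 mm (1.0 is 50 mm), then the turn about the tool's z in units of 10 degrees (1.0 is 10 degrees), then the closure, from 0 (fully open) to 1 (shut). A call has 1 to 10 rows; each row is the pose to reach, as a shift and turn from the pose commanded when the call began, along the tool's axes at that moment; what a row does not reach only later rows make up. A row lasts 1/8 s, in which the tool goes at most 62.5 mm and 10.7 degrees, less where a joint would pass 70% of its speed; a pose out of reach is approached as far as the arm can. A call with a gripper value outside its range is refused whole. The fingers move at their own pace and stop on an object; the grip force is fixed at half the most. Time passes only in rows, so rows that repeat a pose let the fingers close. It gives the time, the measured TCP pose, the force, the opening and the grip force at its end, in the units of the state.
- telemetry.get_obs(): the state, without advancing time (a new reading comes with each control period).
- snapshot(name): name is "scene" or "top"; returns a dict with "image" (384x512x3 uint8, red, green, blue), "fovy" (degrees; the focal length in pixels is half the picture's height over the tangent of half this angle, whatever the lens; pixels are square), "cx", "cy" (the principal point, pixels), "D" ([k1, k2, p1, p2, k3] as OpenCV has them; the pictures are not rectified), "R" (3x3) and "t" (3): a world point X has camera coordinates R X + t. Camera axes: x right, y down, z forward; pixel columns grow to the right and rows downward; lengths in m; the calibration is good to about 2 mm. A picture is of the moment at which its call begins. There is no depth.
- ticket.close_job(): hands the job in; it is judged then, once.
The state is a dict: "time": time; "joint_positions": joint angles; "qvel": joint speeds; "joint_torque": joint torques, N m; "tool_pos": TCP position; "ee_rot": TCP orientation; "wrist_force": force on the tool from outside, world axes, zero at the start; "wrist_torque": the same for the moment, N m; "width": finger opening in m; "finger_force": force on a finger pad.
Only numpy, scipy, OpenCV 4.12 (cv2) and the standard library are available. Lean on these libraries where they do the work, as an engineer would, in place of code of your own. Each camera call takes 0.05 s, during which the arm holds its last target. There are 200 camera calls.

### The job

Tidy the bead mat: with your fingertips, sweep the three loose white jar caps along the mat and in through the open side of the three-walled sorting tray, until every cap lies flat and wholly inside it. Slide them only - do not lift, pinch, press down on or tip a cap, or flick it ahead of the fingers - and leave the closed jars standing and everything else lying where it is.

Things in the scene. Friction and masses are not known exactly. Their poses are not given: they have to be found in the camera images.
- tray: fixed sorting tray: three walls 22 mm high, 5 mm thick, and a paper-thin floor level with the mat (no step). Inside 110 mm deep, 180 mm wide. Origin: centre of the floor; x points from the open side to the back wall: open side (side walls end) at x = -55 mm, back wall at x = +55, side walls at y = -90 and +90 (inner faces). The open side faces roughly the robot's right (world -y)
- cap0: loose white plastic jar cap, a disc 38 mm across and 14 mm high, lying flat on the mat, 10 to 17 g, slides freely; origin at the centre of its underside, z up
- cap1: loose white plastic jar cap, a disc 38 mm across and 14 mm high, lying flat on the mat, 10 to 17 g, slides freely; origin at the centre of its underside, z up
- cap2: loose white plastic jar cap, a disc 38 mm across and 14 mm high, lying flat on the mat, 10 to 17 g, slides freely; origin at the centre of its underside, z up
- jar0: closed bead jar, upright cylinder 40 mm across and 56 mm high with a white screw cap on top; origin at the centre of its underside, z up. It stands among the caps, anywhere in their area.
- jar1: closed bead jar, upright cylinder 40 mm across and 56 mm high with a white screw cap on top; origin at the centre of its underside, z up. It stands among the caps, anywhere in their area.
- jar2: closed bead jar, upright cylinder 40 mm across and 56 mm high with a white screw cap on top; origin at the centre of its underside, z up. It stands near the caps, on the robot's side.
- jar3: closed bead jar, upright cylinder 40 mm across and 56 mm high with a white screw cap on top; origin at the centre of its underside, z up. It stands at the far right.
- tweezers: steel tweezers lying on the mat at the right, 140 mm long along its x axis, about 14 mm wide and 10 mm high; origin at its middle on the mat
Things that resemble listed ones, but are neither listed nor needed, are in the scene too. What is shaped like the cap1 but blue or orange is not meant. What is shaped like the cap0 but turquoise is not meant.

How it is judged:
By the outcome, as a careful person would: the job done as asked, in the order asked, and still so for the second after the job is handed in, with the robot touching nothing.
It also fails if it takes over 72 s, if anything falls off the work surface, if the arm or the gripper's body presses on something with over 40 N, if the wrist force passes 120 N, or if a joint passes its speed limit or range.

## Working session

There is one attempt and no reset: what is moved stays moved. The work goes in short steps, Python scripts to look and compute and a tool call to move; the robot and the scene stay as the last step left them, time stands still between calls to the robot, and variables do not carry over. Pictures are saved under pics/ and viewed, at most 10 in all, crops included, and the job is handed in when it is done.

Besides the shell and the picture viewer there is one more tool, called after ">>>" in YAML: its name, and indented under it one key for each argument. apply_moves: Moves the arm, as the interface text tells. Its arguments: {"type":"object","properties":{"moves":{"type":"array","items":{"type":"array","items":{"type":"array","items":{"type":"number"}}}}},"required":["moves"]}

```bash
mkdir -p pics; ls
cat > h.py <<'E'
import numpy as np, cv2
from bench import telemetry, snapshot, ticket, robot
def K(s):
    f=s["image"].shape[0]/2/np.tan(np.radians(s["fovy"])/2)
    return np.array([[f,0,s["cx"]],[0,f,s["cy"]],[0,0,1.]])
def ray(s,uv,z):
    p=cv2.undistortPoints(np.array(uv,float).reshape(-1,1,2),K(s),np.array(s["D"],float)).reshape(-1,2)
    R=np.array(s["R"]);t=np.array(s["t"]);c=-R.T@t
    d=np.c_[p,np.ones(len(p))]@R
    return c+d*((z-c[2])/d[:,2])[:,None]
def proj(s,X):
    return cv2.projectPoints(np.array(X,float).reshape(-1,1,3),cv2.Rodrigues(np.array(s["R"],float))[0],np.array(s["t"],float),K(s),np.array(s["D"],float))[0].reshape(-1,2)
def save(s,n): cv2.imwrite(f"pics/{n}.png",cv2.resize(s["image"][:,:,::-1],(800,600),interpolation=cv2.INTER_CUBIC))
E
python3 - <<'E'
from h import *
for n in("scene","top"):
    s=snapshot(n); save(s,n+"0"); print(n,-np.array(s["R"]).T@s["t"],np.array(s["R"])[2],s["fovy"])
o=telemetry.get_obs();print(o["time"],o["tool_pos"],o["ee_rot"],o["width"])
E
```

```text
pics
scene [ 1.29785621 -0.11502172  0.54587036] [-0.81503384  0.08249044 -0.57351127] 51.60742403212592
top [ 0.41467839 -0.0705236   1.14020162] [ 0.14554605  0.00661156 -0.98932939] 44.50812036155751
0.1 [ 0.21199468 -0.50739609  0.4036296 ] [-3.13962587e+00 -1.67473613e-04  3.95700673e-01] 0.09393340061884517
```

View pics/scene0.png

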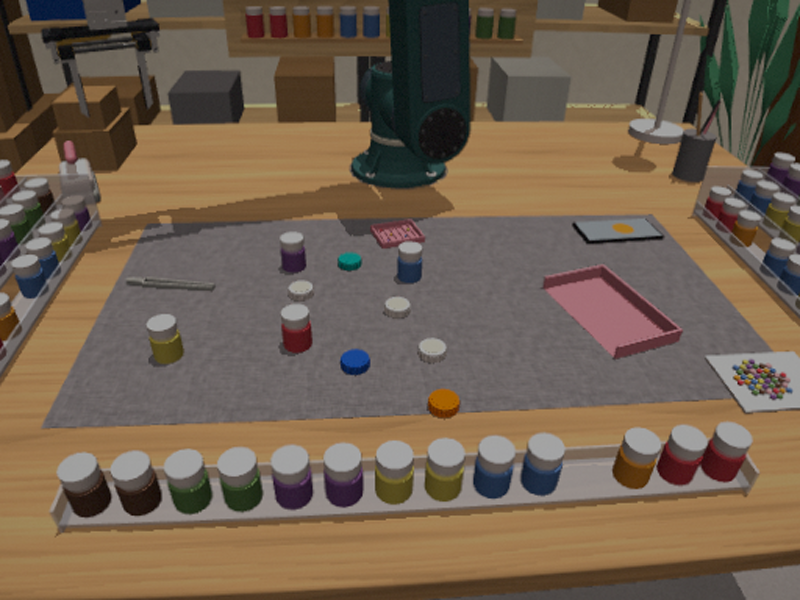

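View pics/top0.png

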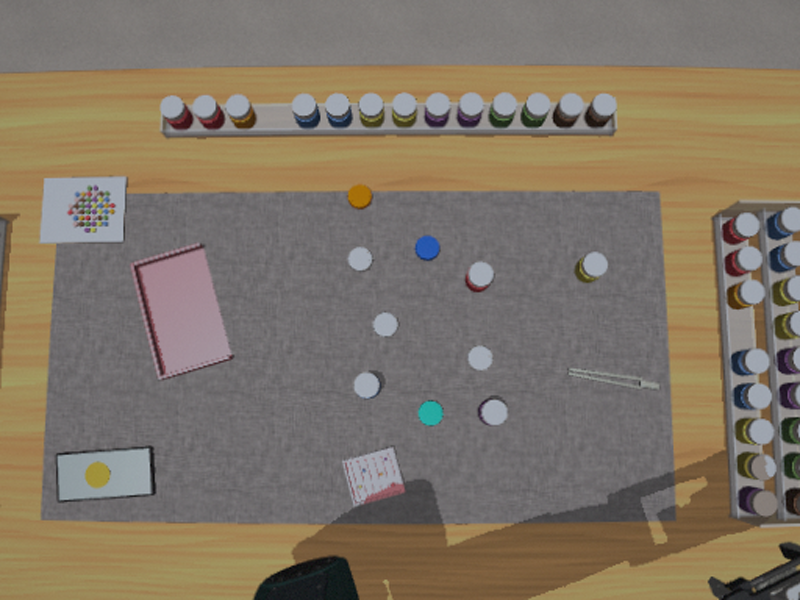

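The top picture shows the white caps at (360,259), (385,324) and (480,358), and jar tops at (480,275), (593,265), (367,385) and (494,411). The tray corners are near (133,262), (202,246), (232,357) and (160,377), with the open side to the right. The scene picture agrees.

```bash
cat >> h.py <<'E'
def caps(s,areas=(60,2000)):
    im=s["image"]; hsv=cv2.cvtColor(im,cv2.COLOR_RGB2HSV)
    m=((hsv[:,:,1]<45)&(hsv[:,:,2]>150)).astype(np.uint8)
    n,l,st,ce=cv2.connectedComponentsWithStats(m)
    return [(ce[i],st[i]) for i in range(1,n) if 80<st[i,4]<600]
E
python3 - <<'E'
from h import *
s=snapshot("top")
for c,st in caps(s):
    if 140<c[1]<290 and 100<c[0]<430: print(c.round(1),st[2:],ray(s,c,.014)[0].round(4),ray(s,c,.056)[0].round(4))
im=s["image"];hsv=cv2.cvtColor(im,cv2.COLOR_RGB2HSV)
for nm,lo,hi in(("blue",100,125),("orange",5,18),("turq",80,97)):
    m=((hsv[:,:,0]>=lo)&(hsv[:,:,0]<=hi)&(hsv[:,:,1]>150)).astype(np.uint8); m[:118]=0;m[285:]=0;m[:,:200]=0;m[:,430:]=0
    n,l,st,ce=cv2.connectedComponentsWithStats(m)
    for i in range(1,n):
        if st[i,4]>60: print(nm,ce[i].round(1),st[i,2:],ray(s,ce[i],.012)[0].round(4))
m=(((hsv[:,:,0]>165)|(hsv[:,:,0]<8))&(hsv[:,:,1]>50)).astype(np.uint8);m[:150]=0;m[250:]=0;m[:,:75]=0;m[:,160:]=0
c=max(cv2.findContours(m,0,2)[0],key=cv2.contourArea)
r=cv2.approxPolyDP(cv2.convexHull(c),4,True).reshape(-1,2);print(r)
print(ray(s,r,0).round(4));print(ray(s,r,.022).round(4))
print(ray(s,np.array([[365,237],[422,247]]),.01))
im2=cv2.resize(im[120:300,70:330],(800,554),interpolation=cv2.INTER_CUBIC);cv2.imwrite("pics/crop.png",im2[:,:,::-1])
E
```

```text
[230.  165.1] [ 15  15 173] [ 0.6462 -0.0037  0.014 ] [ 0.6376 -0.0062  0.056 ]
[380.8 168.5] [ 16  16 183] [ 0.6373 -0.3737  0.014 ] [ 0.629  -0.3624  0.056 ]
[307.6 174.8] [ 16  15 184] [ 0.6218 -0.1932  0.014 ] [ 0.6141 -0.1886  0.056 ]
[246.2 207.2] [ 15  15 175] [ 0.5425 -0.0435  0.014 ] [ 0.5378 -0.0445  0.056 ]
[306.9 228.7] [ 15  16 186] [ 0.4904 -0.1894  0.014 ] [ 0.4876 -0.185   0.056 ]
[234.  246.1] [ 15  16 197] [ 0.4491 -0.0145  0.014 ] [ 0.4478 -0.0166  0.056 ]
[316.2 263.6] [ 16  16 198] [ 0.4073 -0.2102  0.014 ] [ 0.4076 -0.205   0.056 ]
blue [272.9 158.2] [ 15  16 184] [ 0.6636 -0.1089  0.012 ]
turq [275.1 264. ] [ 15  15 189] [ 0.4066 -0.1126  0.012 ]
[[129 157]
 [103 240]
 [ 84 168]]
[[0.6706 0.2507 0.    ]
 [0.4634 0.3074 0.    ]
 [0.6431 0.3643 0.    ]]
[[0.6657 0.2445 0.022 ]
 [0.4624 0.3001 0.022 ]
 [0.6387 0.3559 0.022 ]]
[[ 0.47016424 -0.32978339  0.01      ]
 [ 0.44526124 -0.46815902  0.01      ]]
```

View pics/crop.png

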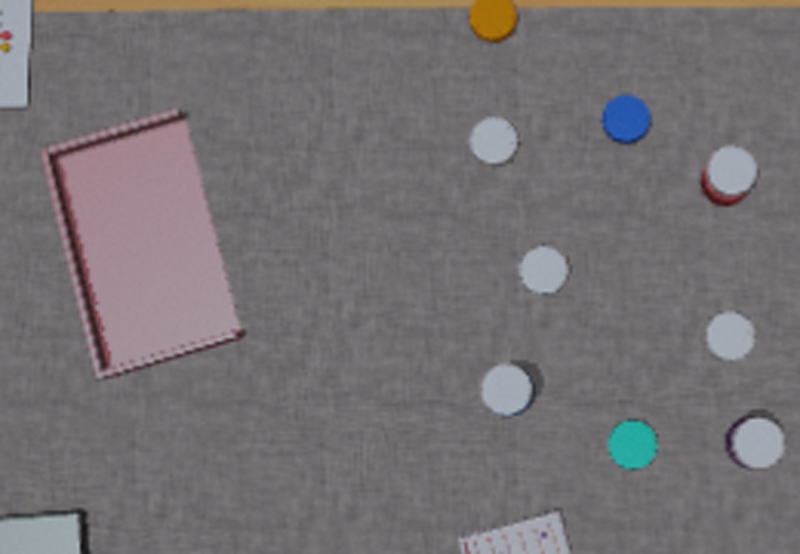

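>>> apply_moves:
  moves:
    - [[9.37,-5.27,1.5,-6.73,0.72],[9.37,-5.27,1.5,-6.73,0.72],[9.37,-5.27,1.5,-6.73,0.72],[9.37,-5.27,1.5,-6.73,0.72],[9.37,-5.27,1.5,-6.73,0.72],[9.37,-5.27,1.5,-6.73,0.72],[9.37,-5.27,1.5,-6.73,0.72],[9.37,-5.27,1.5,-6.73,0.72],[9.37,-5.27,1.5,-6.73,0.72],[9.37,-5.27,1.5,-6.73,0.72]]

```text
time: 1.4
tool_pos: [0.5436, -0.0813, 0.3282]
ee_rot: [-3.139, -0.001, 1.575]
wrist_force: [-0.4, -0.3, 0.9]
width: 0.0262
finger_force: 0.0
```

>>> apply_moves:
  moves:
    - [[0,0,0.8,0,0.72],[0,0,1.5,0,0.72],[0,0,2.0,0,0.72],[0,0,2.3,0,0.72],[0,0,2.45,0,0.72],[0,0,2.45,0,0.72]]

```text
time: 2.15
tool_pos: [0.5428, -0.0841, 0.2074]
ee_rot: [3.141, 0.0, 1.57]
wrist_force: [0.6, -0.0, -0.1]
width: 0.026
finger_force: 0.0
```

Run:
```python
from h import *
s=snapshot("top");save(s,"t1");o=telemetry.get_obs();print(o["tool_pos"],o["wrist_force"],o["width"])
s=snapshot("scene");cv2.imwrite("pics/s1.png",cv2.resize(s["image"][120:280,180:340],(600,600),interpolation=cv2.INTER_CUBIC)[:,:,::-1])
```

```text
[ 0.54300877 -0.08404504  0.20800733] [ 0.25905144 -0.57171647 -0.76179622] 0.026616310549525075
```

View pics/s1.png

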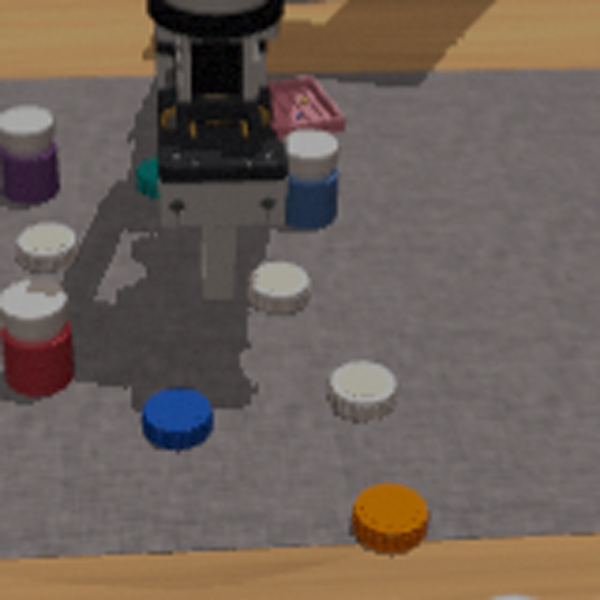

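The fingertips are low on the mat just behind cap B, centred near (225,290), with the cap at (280,285) and clear of everything else. I start the push.

>>> apply_moves:
  moves:
    - [[0,0,0.08,0,0.72],[0.1,0,0.08,0,0.72],[0.2,0,0.08,0,0.72],[0.3,0,0.08,0,0.72],[0.38,0,0.08,0,0.72],[0.46,0,0.08,0,0.72],[0.56,0.01,0.08,0,0.72],[0.68,0.02,0.08,0,0.72],[0.82,0.03,0.08,0,0.72],[0.98,0.04,0.08,0,0.72]]

```text
time: 3.5
tool_pos: [0.5448, -0.0343, 0.2031]
ee_rot: [3.142, 0.0, 1.57]
wrist_force: [0.5, -0.5, 0.2]
width: 0.0263
finger_force: 0.1
```

>>> apply_moves:
  moves:
    - [[0.16,0.01,0,0,0.72],[0.32,0.02,0,0,0.72],[0.48,0.02,0,0,0.72],[0.64,0.03,0,0,0.72],[0.8,0.04,0,0,0.72],[0.96,0.04,0,0,0.72],[1.12,0.05,0,0,0.72],[1.28,0.06,0,0,0.72],[1.38,0.06,0,0,0.72],[1.42,0.06,0,0,0.72]]

```text
time: 4.75
tool_pos: [0.5478, 0.0366, 0.2032]
ee_rot: [3.142, 0.0, 1.571]
wrist_force: [-0.3, -0.8, -0.5]
width: 0.0261
finger_force: 0.1
```

Run:
```python
from h import *
o=telemetry.get_obs();print(o["tool_pos"],o["wrist_force"])
s=snapshot("scene")
for c,st in caps(s):
    p=ray(s,c,.012)[0]
    if .38<p[0]<.7 and abs(p[1])<.35: print(c.round(),st[2:],p.round(3))
a=cv2.resize(s["image"][120:280,180:340],(400,400));t=cv2.resize(snapshot("top")["image"][130:290,180:340],(400,400))
cv2.imwrite("pics/s2.png",np.hstack([a,t])[:,:,::-1])
```

```text
[0.5477885  0.03659385 0.20316186] [-0.29200126 -0.84029996 -0.53002525]
[192. 183.] [15  8 94] [ 0.488 -0.191  0.012]
[188. 199.] [ 17  10 135] [ 0.553 -0.196  0.012]
```

View pics/s2.png

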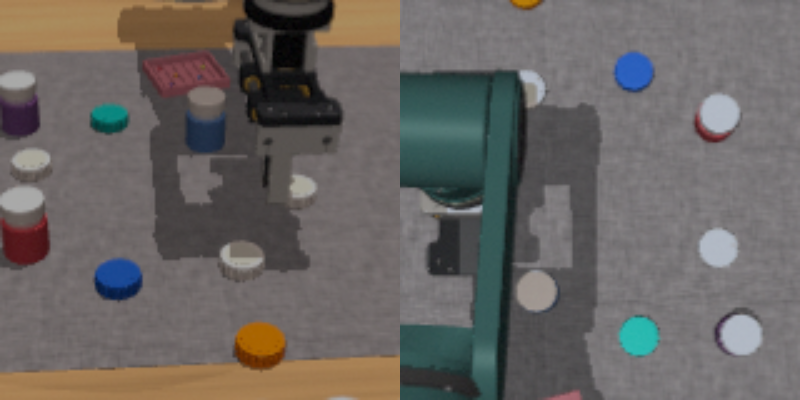

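The cap, at (300,190) in the left half, rides squarely against the fingertips and nothing else has moved. I continue the push.

>>> apply_moves:
  moves:
    - [[0.08,0,0,0,0.72],[0.2,0.01,0,0,0.72],[0.36,0.02,0,0,0.72],[0.52,0.02,0,0,0.72],[0.68,0.03,0,0,0.72],[0.84,0.04,0,0,0.72],[1.0,0.04,0,0,0.72],[1.16,0.05,0,0,0.72],[1.32,0.06,0,0,0.72],[1.48,0.06,0,0,0.72]]

```text
time: 6.1
tool_pos: [0.5508, 0.1108, 0.2031]
ee_rot: [3.142, 0.0, 1.57]
wrist_force: [0.2, -0.1, -0.3]
width: 0.0263
finger_force: 0.0
```

>>> apply_moves:
  moves:
    - [[0.16,0.01,0,0,0.72],[0.32,0.02,0,0,0.72],[0.48,0.02,0,0,0.72],[0.64,0.03,0,0,0.72],[0.8,0.04,0,0,0.72],[0.96,0.04,0,0,0.72],[1.12,0.05,0,0,0.72],[1.28,0.06,0,0,0.72],[1.44,0.07,0,0,0.72],[1.6,0.07,0,0,0.72]]

```text
time: 7.35
tool_pos: [0.5544, 0.1908, 0.2032]
ee_rot: [3.141, 0.0, 1.57]
wrist_force: [-0.0, -0.4, 0.3]
width: 0.0264
finger_force: 0.0
```

>>> apply_moves:
  moves:
    - [[0.16,0.0,0,0,0.72],[0.32,0.02,0,0,0.72],[0.48,0.02,0,0,0.72],[0.64,0.03,0,0,0.72],[0.8,0.04,0,0,0.72],[0.96,0.04,0,0,0.72],[1.1,0.05,0,0,0.72],[1.22,0.05,0,0,0.72],[1.3,0.05,0,0,0.72],[1.34,0.05,0,0,0.72]]

```text
time: 8.6
tool_pos: [0.5568, 0.2575, 0.2031]
ee_rot: [-3.142, 0.0, 1.571]
wrist_force: [0.8, -0.6, -0.6]
width: 0.0263
finger_force: 0.1
```

Run:
```python
from h import *
o=telemetry.get_obs();print(o["time"],o["tool_pos"],o["wrist_force"])
s=snapshot("scene")
a=cv2.resize(s["image"][140:260,320:480],(533,400));t=cv2.resize(snapshot("top")["image"][130:290,70:230],(400,400))
cv2.imwrite("pics/s3.png",cv2.resize(np.hstack([a,t])[:,:,::-1],(800,343)))
```

```text
8.6 [0.55684891 0.25749137 0.20313306] [ 0.75990513 -0.59491368 -0.5818473 ]
```

View pics/s3.png

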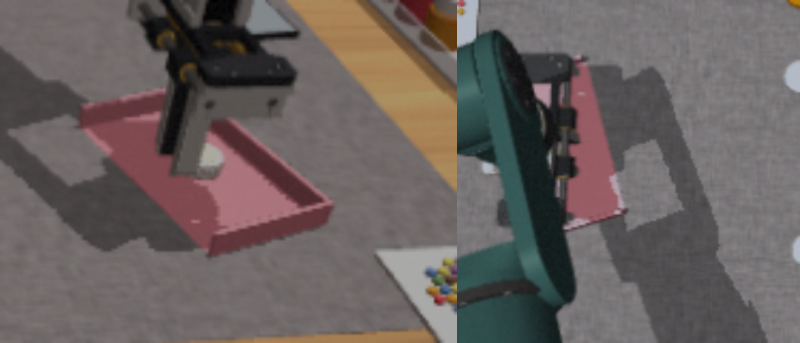

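Cap B is inside the tray at (208,162) in the left part, and I push it slightly deeper. Then I lift clear and go to cap A.

>>> apply_moves:
  moves:
    - [[0.08,0,0,0,0.72],[0.18,0,0,0,0.72],[0.26,0,0,0,0.72],[0.3,0,0,0,0.72],[0.3,0,0,0,0.72],[0.2,0,0,0,0.72],[-0.1,0,0,0,0.72],[-0.3,0,-0.2,0,0.72],[-0.4,0,-1.0,0,0.72],[-0.4,0,-1.8,0,0.72]]

```text
time: 9.95
tool_pos: [0.5569, 0.2359, 0.2946]
ee_rot: [-3.141, 0.0, 1.569]
wrist_force: [0.5, 0.7, -0.2]
width: 0.0265
finger_force: 0.0
```

>>> apply_moves:
  moves:
    - [[-1,0.3,0,0,0.72],[-2,0.6,0,0,0.72],[-3,0.9,0,0,0.72],[-4,1.2,0,0,0.72],[-5,1.5,0,0,0.72],[-5.6,1.78,0,0,0.72],[-5.62,1.78,0,0,0.72],[-5.62,1.78,0,0,0.72]]

```text
time: 10.95
tool_pos: [0.6454, -0.0438, 0.2936]
ee_rot: [3.142, -0.001, 1.57]
wrist_force: [-0.2, 0.8, 0.1]
width: 0.0262
finger_force: 0.0
```

Run:
```python
from h import *
o=telemetry.get_obs();print(o["time"],o["tool_pos"],o["wrist_force"])
for n in("top","scene"):
  s=snapshot(n)
  for c,st in caps(s):
    p=ray(s,c,.014)[0]
    if .38<p[0]<.7 and abs(p[1])<.38: print(n,c.round(),st[2:],p.round(4))
```

```text
10.95 [ 0.64536101 -0.04376033  0.29358592] [-0.18129546  0.80431429  0.06047375]
top [381. 169.] [ 16  16 192] [ 0.6372 -0.3735  0.014 ]
top [307. 175.] [ 16  16 200] [ 0.6221 -0.1929  0.014 ]
top [307. 229.] [ 16  16 200] [ 0.4904 -0.1894  0.014 ]
top [316. 264.] [ 17  16 214] [ 0.4074 -0.2106  0.014 ]
scene [192. 183.] [15  8 94] [ 0.4907 -0.1903  0.014 ]
scene [396. 193.] [15  9 99] [0.5566 0.2955 0.014 ]
scene [188. 199.] [ 17  10 136] [ 0.556  -0.1959  0.014 ]
scene [276. 221.] [ 17  10 138] [ 0.6469 -0.0046  0.014 ]
```

>>> apply_moves:
  moves:
    - [[0,0.01,0.8,0,0.72],[0,0.01,1.4,0,0.72],[0,0.01,1.7,0,0.72],[0,0.01,1.8,0,0.72],[0,0.01,1.8,0,0.72],[0.1,0.01,1.8,0,0.72],[0.2,0.01,1.8,0,0.72],[0.3,0.01,1.8,0,0.72],[0.38,0.01,1.8,0,0.72],[0.46,0.0,1.8,0,0.72]]

```text
time: 12.3
tool_pos: [0.6458, -0.0205, 0.2033]
ee_rot: [3.141, 0.0, 1.571]
wrist_force: [0.2, -0.1, 0.3]
width: 0.0263
finger_force: 0.2
```

>>> apply_moves:
  moves:
    - [[0.1,-0.01,0,0,0.72],[0.22,-0.03,0,0,0.72],[0.36,-0.05,0,0,0.72],[0.52,-0.07,0,0,0.72],[0.68,-0.09,0,0,0.72],[0.84,-0.11,0,0,0.72],[1.0,-0.13,0,0,0.72],[1.16,-0.15,0,0,0.72],[1.32,-0.17,0,0,0.72],[1.48,-0.19,0,0,0.72]]

```text
time: 13.55
tool_pos: [0.6362, 0.0538, 0.2032]
ee_rot: [-3.142, 0.0, 1.57]
wrist_force: [-0.4, -0.4, 0.1]
width: 0.0261
finger_force: 0.2
```

>>> apply_moves:
  moves:
    - [[0.16,-0.02,0,0,0.72],[0.32,-0.04,0,0,0.72],[0.48,-0.06,0,0,0.72],[0.64,-0.08,0,0,0.72],[0.8,-0.1,0,0,0.72],[0.96,-0.12,0,0,0.72],[1.12,-0.14,0,0,0.72],[1.26,-0.16,0,0,0.72],[1.36,-0.18,0,0,0.72],[1.4,-0.18,0,0,0.72]]

```text
time: 14.8
tool_pos: [0.6272, 0.1236, 0.2032]
ee_rot: [-3.142, 0.0, 1.571]
wrist_force: [0.4, -0.2, 0.6]
width: 0.0261
finger_force: 0.2
```

Run:
```python
from h import *
o=telemetry.get_obs();print(o["time"],o["tool_pos"],o["wrist_force"])
s=snapshot("scene")
for c,st in caps(s):
    p=ray(s,c,.014)[0]
    if .38<p[0]<.75 and abs(p[1])<.38: print(c.round(),st[2:],p.round(4))
```

```text
14.8 [0.62722216 0.12357444 0.20316331] [ 0.3602157  -0.20859872  0.64379433]
[192. 183.] [15  8 98] [ 0.491  -0.1902  0.014 ]
[396. 193.] [ 16   9 102] [0.5567 0.2957 0.014 ]
[188. 199.] [ 18  10 141] [ 0.5562 -0.1956  0.014 ]
```

Run:
```python
from h import *
s=snapshot("scene")
cv2.imwrite("pics/s4.png",cv2.resize(s["image"][160:260,280:440][:,:,::-1],(640,400)))
```

```text
(no output)
```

View pics/s4.png

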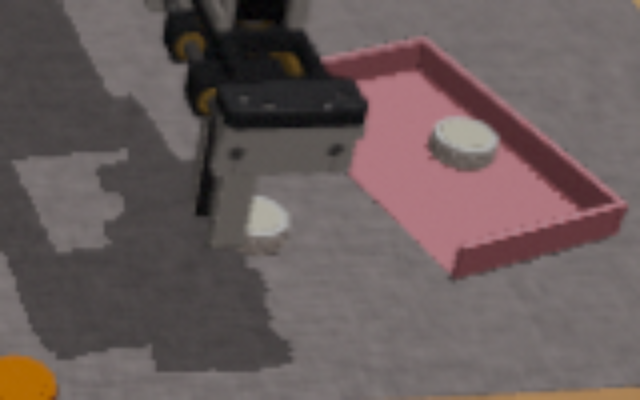

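Cap A sits centred against the fingertips at (265,222), and cap B lies flat in the tray at (465,142). I finish the push on A and go to cap C.

>>> apply_moves:
  moves:
    - [[0.08,-0.01,0,0,0.72],[0.2,-0.03,0,0,0.72],[0.36,-0.05,0,0,0.72],[0.52,-0.07,0,0,0.72],[0.68,-0.09,0,0,0.72],[0.84,-0.11,0,0,0.72],[1.0,-0.13,0,0,0.72],[1.16,-0.15,0,0,0.72],[1.32,-0.17,0,0,0.72],[1.48,-0.19,0,0,0.72]]

```text
time: 16.15
tool_pos: [0.6178, 0.1978, 0.2031]
ee_rot: [3.142, 0.0, 1.57]
wrist_force: [-0.3, 0.7, -0.0]
width: 0.0267
finger_force: 0.0
```

>>> apply_moves:
  moves:
    - [[0.16,-0.02,0,0,0.72],[0.32,-0.04,0,0,0.72],[0.48,-0.06,0,0,0.72],[0.64,-0.08,0,0,0.72],[0.8,-0.1,0,0,0.72],[0.96,-0.12,0,0,0.72],[1.1,-0.14,0,0,0.72],[1.19,-0.16,0,0,0.72],[1.23,-0.17,0,0,0.72],[1.23,-0.17,0,0,0.72]]

```text
time: 17.4
tool_pos: [0.6093, 0.2588, 0.2032]
ee_rot: [3.142, 0.0, 1.57]
wrist_force: [-0.5, -0.7, -0.1]
width: 0.0264
finger_force: 0.0
```

>>> apply_moves:
  moves:
    - [[-0.1,0,0,0,0.72],[-0.4,0,0,0,0.72],[-0.5,0,-0.6,0,0.72],[-0.5,0,-1.4,0,0.72],[-0.5,0,-1.8,0,0.72],[-1.5,-0.2,-1.8,0,0.72],[-2.5,-0.5,-1.8,0,0.72],[-3.5,-0.8,-1.8,0,0.72],[-4.5,-1.1,-1.8,0,0.72],[-5.5,-1.4,-1.8,0,0.72]]

```text
time: 18.65
tool_pos: [0.5382, -0.0181, 0.2926]
ee_rot: [-3.141, 0.0, 1.57]
wrist_force: [0.9, -1.4, 0.5]
width: 0.0264
finger_force: 0.0
```

>>> apply_moves:
  moves:
    - [[-1,-0.25,0,0,0.72],[-2,-0.5,0,0,0.72],[-3,-0.75,0,0,0.72],[-4,-0.97,0,0,0.72],[-4.28,-0.97,0,0,0.72],[-4.28,-0.97,0,0,0.72],[-4.28,-0.97,0,0,0.72]]

```text
time: 19.52
tool_pos: [0.4909, -0.2291, 0.2929]
ee_rot: [-3.141, -0.001, 1.572]
wrist_force: [-0.7, -1.0, -0.4]
width: 0.026
finger_force: 0.0
```

Run:
```python
from h import *
o=telemetry.get_obs();print(o["time"],o["tool_pos"],o["wrist_force"])
for n in("top","scene"):
  s=snapshot(n)
  for c,st in caps(s):
    p=ray(s,c,.014)[0]
    if .38<p[0]<.7 and abs(p[1])<.38: print(n,c.round(),st[2:],p.round(4))
save(s,"s5")
```

```text
19.525 [ 0.49091799 -0.22909119  0.29290577] [-0.67031319 -0.98474756 -0.37452816]
top [381. 169.] [ 16  16 189] [ 0.6373 -0.3735  0.014 ]
top [307. 175.] [ 16  16 194] [ 0.622  -0.1927  0.014 ]
top [339. 238.] [ 36  10 119] [ 0.4679 -0.2665  0.014 ]
top [234. 246.] [ 17  17 204] [ 0.4493 -0.0143  0.014 ]
top [315. 264.] [ 14  16 145] [ 0.4067 -0.2073  0.014 ]
scene [396. 193.] [ 15   9 101] [0.5566 0.2955 0.014 ]
scene [188. 199.] [ 17  10 135] [ 0.5561 -0.196   0.014 ]
scene [399. 206.] [ 17  10 115] [0.6095 0.2824 0.014 ]
```

View pics/s5.png

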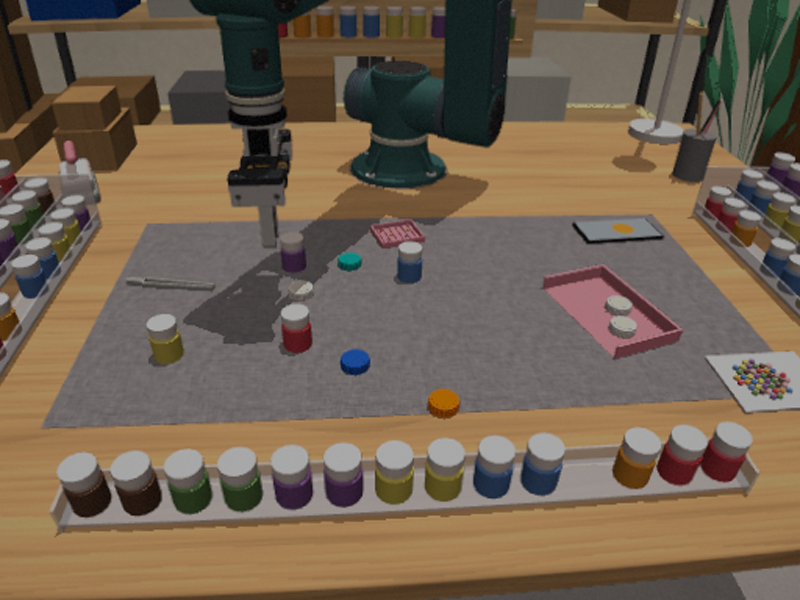

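Caps A and B lie flat in the tray at (622,326) and (618,304), and the jars are unmoved. I start on cap C, at (300,290).

>>> apply_moves:
  moves:
    - [[0,0,0.8,0,0.72],[0,0,1.4,0,0.72],[0,0,1.7,0,0.72],[0,0,1.8,0,0.72],[0,0,1.8,0,0.72],[0.1,0,1.8,0,0.72],[0.2,0,1.8,0,0.72],[0.3,0,1.8,0,0.72],[0.38,0.0,1.8,0,0.72],[0.46,0.01,1.8,0,0.72]]

```text
time: 20.88
tool_pos: [0.4912, -0.2069, 0.2033]
ee_rot: [3.141, 0.0, 1.57]
wrist_force: [0.6, -0.1, 0.8]
width: 0.0263
finger_force: 0.1
```

>>> apply_moves:
  moves:
    - [[0.1,0.02,0,0,0.72],[0.22,0.04,0,0,0.72],[0.36,0.07,0,0,0.72],[0.52,0.11,0,0,0.72],[0.68,0.15,0,0,0.72],[0.84,0.19,0,0,0.72],[1.0,0.23,0,0,0.72],[1.16,0.27,0,0,0.72],[1.32,0.31,0,0,0.72],[1.48,0.35,0,0,0.72]]

```text
time: 22.12
tool_pos: [0.5088, -0.1327, 0.2032]
ee_rot: [-3.142, 0.0, 1.57]
wrist_force: [0.1, -0.1, 0.9]
width: 0.0262
finger_force: 0.1
```

>>> apply_moves:
  moves:
    - [[0.16,0.04,0,0,0.72],[0.32,0.08,0,0,0.72],[0.48,0.12,0,0,0.72],[0.64,0.16,0,0,0.72],[0.8,0.2,0,0,0.72],[0.96,0.24,0,0,0.72],[1.12,0.28,0,0,0.72],[1.28,0.32,0,0,0.72],[1.42,0.34,0,0,0.72],[1.54,0.36,0,0,0.72]]

```text
time: 23.38
tool_pos: [0.5268, -0.0558, 0.2032]
ee_rot: [-3.142, 0.0, 1.571]
wrist_force: [0.9, -0.3, 0.6]
width: 0.0262
finger_force: 0.1
```

>>> apply_moves:
  moves:
    - [[0.14,0.01,0,0,0.72],[0.3,0.02,0,0,0.72],[0.46,0.03,0,0,0.72],[0.62,0.04,0,0,0.72],[0.78,0.05,0,0,0.72],[0.94,0.06,0,0,0.72],[1.1,0.07,0,0,0.72],[1.24,0.08,0,0,0.72],[1.34,0.09,0,0,0.72],[1.38,0.09,0,0,0.72]]

```text
time: 24.62
tool_pos: [0.5313, 0.0131, 0.2032]
ee_rot: [3.142, 0.0, 1.571]
wrist_force: [1.0, 0.1, 0.1]
width: 0.0262
finger_force: 0.1
```

Run:
```python
from h import *
o=telemetry.get_obs();print(o["time"],o["tool_pos"],o["wrist_force"])
s=snapshot("scene")
for c,st in caps(s):
    p=ray(s,c,.014)[0]
    if .38<p[0]<.7 and abs(p[1])<.38: print(c.round(),st[2:],p.round(4))
cv2.imwrite("pics/s6.png",cv2.resize(s["image"][120:260,200:440][:,:,::-1],(720,420)))
```

```text
24.625 [0.53133377 0.01308887 0.2031768 ] [0.9996498  0.09817582 0.06377171]
[396. 193.] [15  9 98] [0.5567 0.2953 0.014 ]
[188. 199.] [ 17  10 135] [ 0.5561 -0.196   0.014 ]
[399. 206.] [ 17  10 113] [0.6094 0.2823 0.014 ]
```

View pics/s6.png

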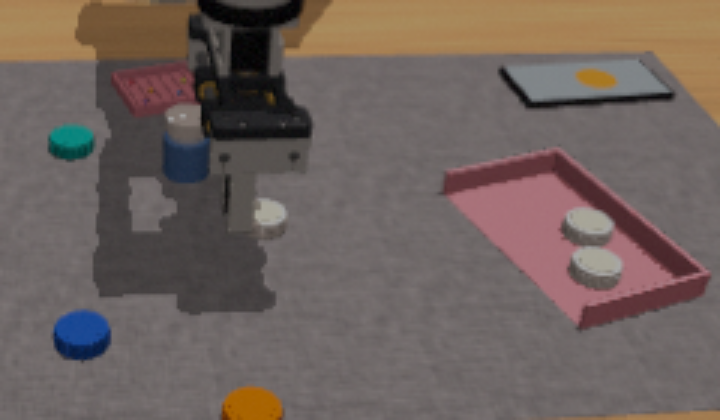

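Cap C follows at (268,218) and the other two still lie in the tray. I push C on along the lane and in.

>>> apply_moves:
  moves:
    - [[0.08,0,0,0,0.72],[0.2,0.01,0,0,0.72],[0.36,0.02,0,0,0.72],[0.52,0.03,0,0,0.72],[0.68,0.04,0,0,0.72],[0.84,0.05,0,0,0.72],[1.0,0.06,0,0,0.72],[1.16,0.07,0,0,0.72],[1.32,0.08,0,0,0.72],[1.48,0.09,0,0,0.72]]

```text
time: 25.92
tool_pos: [0.5358, 0.0873, 0.2032]
ee_rot: [-3.142, 0.0, 1.57]
wrist_force: [0.5, -0.2, -0.3]
width: 0.0262
finger_force: 0.0
```

>>> apply_moves:
  moves:
    - [[0.16,0.01,0,0,0.72],[0.32,0.02,0,0,0.72],[0.48,0.03,0,0,0.72],[0.64,0.04,0,0,0.72],[0.8,0.05,0,0,0.72],[0.96,0.06,0,0,0.72],[1.12,0.07,0,0,0.72],[1.28,0.07,0,0,0.72],[1.44,0.07,0,0,0.72],[1.58,0.05,0,0,0.72]]

```text
time: 27.18
tool_pos: [0.5383, 0.1663, 0.2032]
ee_rot: [3.142, 0.0, 1.57]
wrist_force: [-0.4, 0.6, 0.1]
width: 0.0263
finger_force: 0.0
```

>>> apply_moves:
  moves:
    - [[0.14,-0.03,0,0,0.72],[0.29,-0.07,0,0,0.72],[0.44,-0.11,0,0,0.72],[0.59,-0.15,0,0,0.72],[0.74,-0.19,0,0,0.72],[0.89,-0.23,0,0,0.72],[1.04,-0.27,0,0,0.72],[1.18,-0.3,0,0,0.72],[1.28,-0.32,0,0,0.72],[1.34,-0.33,0,0,0.72]]

```text
time: 28.42
tool_pos: [0.5218, 0.2331, 0.2031]
ee_rot: [3.142, 0.0, 1.571]
wrist_force: [-0.1, -0.7, 0.5]
width: 0.0264
finger_force: 0.1
```

>>> apply_moves:
  moves:
    - [[0,0,0,0,0.72],[-0.15,0.04,0,0,0.72],[-0.4,0.1,0,0,0.72],[-0.5,0.1,-0.6,0,0.72],[-0.5,0.1,-1.4,0,0.72],[-1.0,0.1,-2.0,0,0.72],[-2.0,0.1,-2.5,0,0.72],[-3.0,0.1,-3.0,0,0.72],[-4.0,0.1,-3.0,0,0.72],[-5.0,0.1,-3.0,0,0.72]]

```text
time: 29.68
tool_pos: [0.5264, -0.0198, 0.354]
ee_rot: [3.14, 0.001, 1.569]
wrist_force: [0.7, -0.4, 0.3]
width: 0.0265
finger_force: 0.0
```

>>> apply_moves:
  moves:
    - [[-1,-0.2,0,0,0.72],[-2,-0.4,0,0,0.72],[-3,-0.6,0,0,0.72],[-4,-0.8,0,0,0.72],[-4,-0.8,0,0,0.72],[-4,-0.8,0,0,0.72],[-4,-0.8,0,0,0.72]]

```text
time: 30.55
tool_pos: [0.4868, -0.2163, 0.3532]
ee_rot: [3.141, -0.0, 1.572]
wrist_force: [0.3, 0.0, 0.1]
width: 0.0264
finger_force: 0.0
```

Run:
```python
from h import *
o=telemetry.get_obs();print(o["time"],o["tool_pos"],o["wrist_force"])
s=snapshot("scene")
for c,st in caps(s):
    p=ray(s,c,.014)[0]
    if .38<p[0]<.7 and abs(p[1])<.38: print(c.round(),st[2:],p.round(4))
a=s["image"][120:260,80:460];t=snapshot("top")["image"][110:300,60:440]
cv2.imwrite("pics/s7.png",cv2.resize(np.vstack([a,t])[:,:,::-1],(690,600)))
```

```text
30.55 [ 0.48679208 -0.21634024  0.35321912] [0.252648   0.03736096 0.07470102]
[375. 185.] [16  8 96] [0.5217 0.2564 0.014 ]
[396. 193.] [15  9 98] [0.5569 0.2956 0.014 ]
[188. 199.] [ 17  10 135] [ 0.5561 -0.196   0.014 ]
[399. 206.] [ 17  10 111] [0.6094 0.2826 0.014 ]
```

View pics/s7.png

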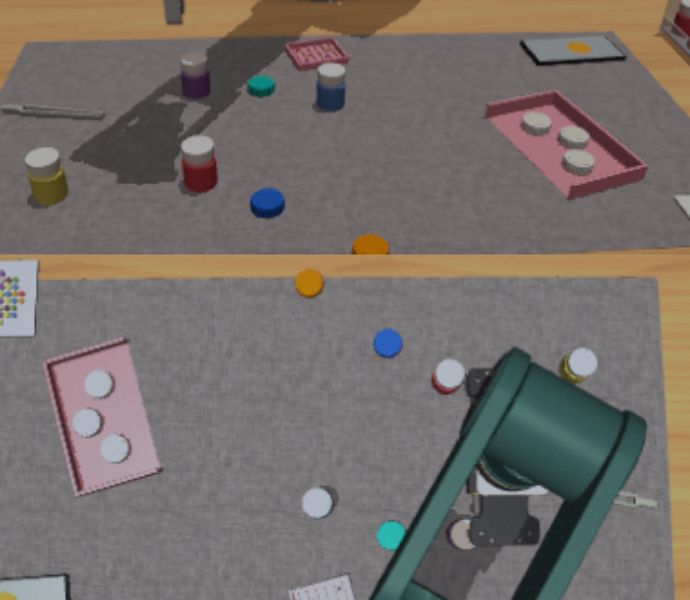

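All three caps lie flat and well inside the tray, at (98,384), (87,422) and (114,448) in the lower view. The jars still stand, the other items are where they were, and the arm is clear, so I hand the job in.

```bash
python3 -c "
from h import *
print(ticket.close_job())"
```

```text
the job is handed in; nothing more can be done
None
```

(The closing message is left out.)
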